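# Lay out a casting set on the firing tray

### The arm

A 6-joint arm with a two-finger parallel gripper is mounted at the origin on the work surface. World frame = base frame: x ahead of the robot, y to its left, z up, the work surface at z = 0. Lengths are in mm, angles in rad, forces in N, time in s.
With the tool pointing down it reaches from about 400 to 925 mm from the base axis. Payload 12.5 kg.
Tool frame: the origin (TCP) lies at the very end of the fingers, on their centre line; the grasp point (between the pads) lies env.grip_point_offset behind it (env.grip_point_offset is the distance from the TCP to the grasp point, in mm); y points along the fingers, z is the direction in which the jaws open and shut, and the axes are right-handed (so a half turn about y gives the same grasp; the last joint's range is limited). The gripper opens to 95 mm and grips with 3 to 60 N. Pads are 20 mm wide; open, the fingers measure 119 mm over their backs; the gripper's body (75 mm by 180 mm) begins 59 mm behind the grasp point.
Start: joints at [1.048, 0.491, 1.559, -0, 1.092, -0.106], TCP at [253.011, 571.522, 174.961] pointing down, gripper open.
Joint ranges: [-3.1, 3.1], [-0.84, 2.19], [0.05, 2.79], [-1.13, 4.28], [0.06, 2.93], [-2.69, 2.69]. Speed limits (rad/s): [2.22, 2.22, 2.79, 3.14, 3.14, 3.14].

### API

Orientations are given as [roll, pitch, yaw] about the fixed x, y, z axes, in that order (R = Rz(yaw) Ry(pitch) Rx(roll)).
In Python, from cell import readout, read_camera, env, nets gives the robot as it stands.
- The arm moves only by the tool apply_moves, never from a script. Its argument "increments" is a list of rows, each a list of 3 entries, a list of its own where there are three numbers: the shift along the tool's x, y, z in cm, then the turn, a rotation vector about the tool's x, y, z in degrees, then the finger opening in cm, from 0 to 9.51. A call has exactly 5 rows; each row shifts and turns the pose as measured when the row begins, along the tool's axes as they then stand; what a row does not reach is not made up. A row lasts 1/8 s, in which the tool goes at most 62.5 mm and 10.7 degrees, less where a joint would pass 70% of its speed; a pose out of reach is approached as far as the arm can. A call with a gripper value outside its range is refused whole. The fingers move at their own pace and stop on an object; the grip force is fixed at half the most. Time passes only in rows, so rows that do not move let the fingers close, or fill a call up. It gives the time, the measured TCP pose, the force and the opening at its end, in the units of the state.
- readout.state(): the state, without advancing time (a new reading comes with each control period).
- read_camera(name): name is "scene" or "top"; returns a dict with "img" (480x640x3 uint8, red, green, blue), "vfov" (degrees; the focal length in pixels is half the picture's height over the tangent of half this angle, whatever the lens; pixels are square), "cx", "cy" (the principal point, pixels), "rvec" (rotation vector, rad) and "tvec" (3), from world to camera coordinates, as OpenCV has them. Camera axes: x right, y down, z forward; pixel columns grow to the right and rows downward; lengths in mm; the calibration is good to about 2 mm. A picture is of the moment at which its call begins. There is no depth.
- env.job_done(): hands the job in, once; it reports no verdict.
Trained networks look in a picture, given as the dict that the camera call returned (one of the last four; its "shot" number tells which), for a name from the list of things; names that differ only in an ending like _2 or _b are one class to them, and where a whole thing is asked for, a point or a joint stands for the part that bears it (a point fixed in the world has none). Each returns a list of dicts, best first, with "confidence" (0 to 1); they miss things now and then, are a little off and sometimes report something else, mostly with a low value. They report only what shows in the picture. A call takes as long as a camera call. They do not tell look-alikes from the thing itself.
- nets.look_for(picture, thing): "point" ([x, y, z] in mm, in the coordinates of the camera as it stood for that picture, good to about 4 mm: the middle of the surface that is visible of it).
- nets.mark_of(picture, thing): "point" ([x, y, z] in mm, in the coordinates of the camera as it stood for that picture, good to about 4 mm: a listed point, or the origin of a listed thing).
The state is a dict: "t": time; "joints": joint angles; "qvel": joint speeds; "tau": joint torques, N m; "eef_pos": TCP position; "tcp_rot": TCP orientation; "ft_force": force on the tool from outside, world axes, zero at the start; "moment": the same for the moment, N m; "opening": opening from 0.0 (shut) to 1.0 (fully open).
Only numpy, scipy, OpenCV 4.12 (cv2) and the standard library are available. Lean on these libraries where they do the work, as an engineer would, in place of code of your own. Each camera call takes 0.05 s, during which the arm holds its last target. There are 200 camera calls.

### The job

Lay out the next casting set on the dark firing tray, each thing standing upright and centred on its own white round setter: the large steel-cased mould on the setter beside the tray's handle, the small steel-cased mould on the setter at the opposite end, and the square white crucible on the setter between them. Then put the knobbed round cover squarely on top of the large mould, knob up. Never tip either mould over on the way; let go of everything at the end.

Things in the scene. Friction and masses are not known exactly. Their poses are not given: they have to be found in the camera images.
- tray: Fixed dark steel firing tray, a flat plate 262 x 100 mm, 8 mm thick, with a low bright steel loop handle (60 mm wide, reaching 40 mm beyond the plate, under 10 mm high) at its +x end. Origin: centre of its underside, on the table; x along its length towards the handle, z up. It may be turned any way on the table.
- setter_handle: Fixed white ceramic disc, 68 mm across and 4 mm thick, lying on the tray at the handle end, 82 mm from the tray's centre. Origin: centre of its underside, 8 mm above the table; its top is 12 mm above the table.
- setter_middle: Like setter_handle, at the tray's centre, between the other two. Its top is 12 mm above the table.
- setter_far: Like setter_handle, at the tray's end away from the handle, 82 mm from the tray's centre. Its top is 12 mm above the table.
- large_mould: Loose large casting mould: upright steel cylinder 60 mm in diameter, 60 mm high, its flat top face pale plaster with a dark round hole mark in the middle, about 0.4 kg. Starts upright on the table. Origin: centre of its underside; z up. Grip it anywhere on its round side.
- small_mould: Loose small casting mould: the same look, 42 mm in diameter, 45 mm high, about 0.16 kg. Starts upright on the table. Origin: centre of its underside; z up.
- crucible: Loose white ceramic crucible, 44 x 44 mm square, 34 mm high, about 0.09 kg, with a round bowl (31 mm across, 24 mm deep) and a pouring lip that sticks out 9 mm at the rim on its +x side. Grip it across its plain +y and -y sides. Starts upright, its x within 0.5 rad of world x; at the end the lip may face any way. Origin: centre of the square underside; z up.
- cover: Loose reddish-brown ceramic cover: disc 54 mm in diameter, 8 mm thick, with an upright round knob 18 mm in diameter and 22 mm tall on its middle (30 mm high in all), about 0.07 kg. Starts flat on the table, knob up. Origin: centre of the disc's underside; z up.
Not all that is in view belongs to the job. What is shaped like the crucible but blue is not meant. What is shaped like the large_mould but purple is not meant.

How it is judged (in metres and radians):
At the end, for the whole second after the job is handed in: Large mould on the handle-end setter, small mould on the opposite one, crucible on the middle one: within 12 mm of its centre, underside 9-16 mm above the table, within 0.1 rad of upright; cover knob up on the large mould, within 10 mm of its centre, 4 mm in height, 0.1 rad; all under 20 mm/s (horizontal distance between large_mould and setter_handle below 0.012 m and height (world z) of large_mould between 0.009 and 0.016 m and angle between each of large_mould, small_mould, crucible, cover's own z axis and vertical below 0.1 rad and linear speed of each of large_mould, small_mould, crucible, cover below 0.02 m/s and horizontal distance between small_mould and setter_far below 0.012 m and height (world z) of small_mould between 0.009 and 0.016 m and horizontal distance between crucible and setter_middle below 0.012 m and height (world z) of crucible between 0.009 and 0.016 m and horizontal distance between cover and large_mould below 0.01 m and z of cover in the frame of large_mould between 0.056 and 0.064 m and angle between the z axis of cover and the z axis of large_mould, either way round below 0.1 rad); the robot touches nothing.
It fails at once if the large mould is tipped over (more than 0.6 rad) (angle between large_mould's own z axis and vertical above 0.6 rad).
It fails at once if the small mould is tipped over (more than 0.6 rad) (angle between small_mould's own z axis and vertical above 0.6 rad).
It also fails if it takes over 102 s, if anything falls off the work surface, if the arm or the gripper's body presses on something with over 40 N, if the wrist force passes 120 N, or if a joint passes its speed limit or range.

## Working session

There is one attempt and no reset: what is moved stays moved. The work goes in short steps, Python scripts to look and compute and a tool call to move; the robot and the scene stay as the last step left them, time stands still between calls to the robot, and variables do not carry over. Pictures are saved under pics/ and viewed, about 12 in all and at most 16, crops included, and the job is handed in when it is done.

Besides the shell and the picture viewer there is one more tool, called after ">>>" as a command line: name --argument value ..., lists and objects as JSON in quotes. apply_moves: Moves the arm, as the interface text tells. Its arguments: {"type":"object","properties":{"increments":{"type":"array"}},"required":["increments"]}

```bash
ls; mkdir -p pics; cat > h.py <<'E'
import numpy as np, cv2
from cell import readout, read_camera, env, nets
def P(c):
    R=cv2.Rodrigues(np.array(c['rvec'],float))[0]; t=np.array(c['tvec'],float).ravel()
    f=240/np.tan(np.radians(c['vfov'])/2); return R,t,f
def c2w(c,p):
    R,t,f=P(c); return R.T@(np.array(p)-t)
def pix(c,w):
    R,t,f=P(c); q=R@np.array(w,float)+t; return f*q[:2]/q[2]+[c['cx'],c['cy']]
def ray(c,u,v,z):
    R,t,f=P(c); d=R.T@np.array([(u-c['cx'])/f,(v-c['cy'])/f,1]); o=-R.T@t; return o+d*(z-o[2])/d[2]
def save(c,n,box=None,s=1):
    im=c['img'][:,:,::-1]
    if box: x,y,w,h=box; im=im[y:y+h,x:x+w]
    cv2.imwrite('pics/'+n+'.png',cv2.resize(im,None,fx=s,fy=s,interpolation=cv2.INTER_CUBIC))
E
python3 - <<'E'
from h import *
print(readout.state(),env.grip_point_offset)
for n in ['top','scene']:
    c=read_camera(n); save(c,n+'0'); R,t,f=P(c); print(n,-R.T@t,f)
    for th in ['tray','setter_handle','setter_middle','setter_far','large_mould','small_mould','crucible','cover']:
        for k,fn in (('L',nets.look_for),('M',nets.mark_of)):
            for d in fn(c,th)[:4]:
                w=c2w(c,d['point']); print(n,th,k,round(d['confidence'],2),w.round(0),pix(c,w).round(0))
E
```

```text
pics
{'t': 0.0, 'joints': array([ 1.04842569e+00,  4.91554799e-01,  1.55946745e+00, -1.56889086e-05,
        1.09169308e+00, -1.05599922e-01]), 'qvel': array([ 0.00142049, -0.00148398,  0.00034428,  0.00066326,  0.00039062,
        0.00241121]), 'tau': array([-6.23500637e-04, -6.12625122e+01, -2.58183521e+01,  6.92400662e-02,
        4.82576201e-02, -1.35636601e-04]), 'eef_pos': array([252.84073063, 571.25009807, 174.35853323]), 'tcp_rot': array([-1.57191421e+00,  1.04497127e-04, -4.16763536e-01]), 'ft_force': array([0.07625627, 0.25776428, 0.2746834 ]), 'moment': array([ 0.01408976, -0.01414705,  0.03263493]), 'opening': 0.9989334229544637} 18.8
top [ 444.70416106    3.38702531 1019.55676654] 484.2964530879161
top tray L 0.95 [517.   3.  12.] [320. 253.]
top tray M 0.92 [535.   3.   0.] [320. 245.]
top setter_handle L 0.88 [458. -26.  10.] [333. 281.]
top setter_handle M 0.8 [460. -25.   7.] [333. 280.]
top setter_middle L 0.83 [539.   9.  13.] [317. 242.]
top setter_middle M 0.87 [541.   8.   6.] [318. 241.]
top setter_middle M 0.48 [424. 310.   0.] [172. 293.]
top setter_far L 0.7
[... 1348 characters left out ...]
 50.] [143. 237.]
scene large_mould M 0.97 [ 626. -279.    4.] [146. 253.]
scene large_mould M 0.66 [ 611. -172.   -1.] [204. 261.]
scene small_mould L 0.67 [617. 328.  40.] [504. 299.]
scene small_mould M 0.74 [465. -22.  12.] [311. 226.]
scene small_mould M 0.63 [599. 330.   5.] [502. 310.]
scene crucible L 0.8 [ 498. -192.   26.] [221. 215.]
scene crucible L 0.75 [467. -23.  16.] [310. 225.]
scene crucible M 0.77 [ 456. -307.    4.] [180. 205.]
scene crucible M 0.59 [ 483. -195.    4.] [224. 220.]
scene cover L 0.76 [432. 310.   8.] [493. 247.]
scene cover L 0.66 [ 642. -267.   48.] [142. 239.]
scene cover L 0.45 [612.  39.  13.] [318. 277.]
scene cover M 0.83 [422. 311.  -3.] [493. 250.]
```

View pics/top0.png

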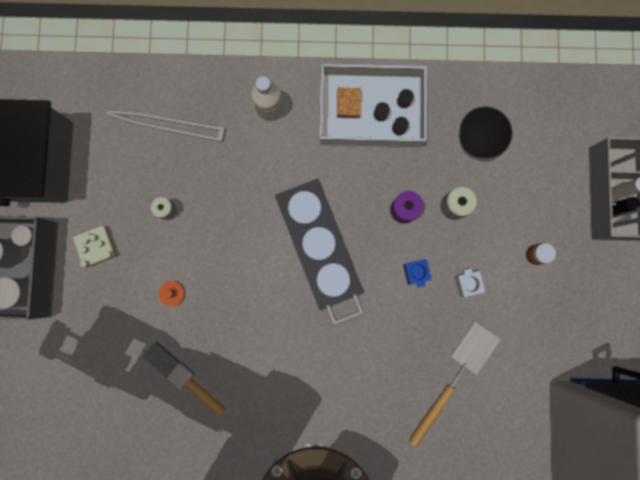

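View pics/scene0.png

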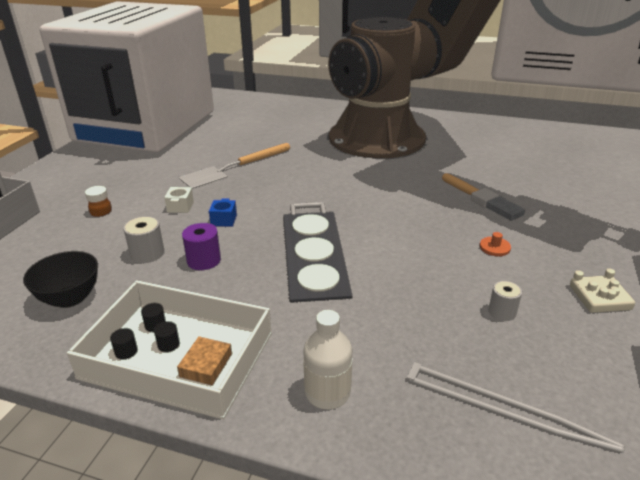

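Top view: large mould candidates are the steel one at (461,202) and a purple one at (407,206), so the steel one is meant. Crucible candidates are the white one at (471,284) and a blue one at (418,272), so the white one is meant. The tray handle is at (345,310), on the robot side. The cover is at (172,293) and the small mould at (162,207).

```bash
python3 - <<'E'
from h import *
a=read_camera('top'); b=read_camera('scene')
save(a,'crop1',(385,180,120,125),4.5)
np.savez('f.npz',a=a['img'],b=b['img'])
def tri(p,q):
    A=[];y=[]
    for c,(u,v) in((a,p),(b,q)):
        R,t,f=P(c)
        for k,m in((0,(u-c['cx'])/f),(1,(v-c['cy'])/f)):
            r=R[k]-m*R[2]; A.append(r); y.append(m*t[2]-t[k])
    s=np.linalg.lstsq(np.array(A),np.array(y),rcond=None); return s[0]
def blob(c,box,fn,show=''):
    x,y,w,h=box; im=c['img'][y:y+h,x:x+w].astype(int)
    m=fn(im).astype(np.uint8); n,l,st,ce=cv2.connectedComponentsWithStats(m)
    k=1+np.argmax(st[1:,4]); cs,_=cv2.findContours((l==k).astype(np.uint8),0,2)
    cc=max(cs,key=cv2.contourArea); hull=cv2.convexHull(cc); M=cv2.moments(hull)
    return np.array([M['m10']/M['m00']+x,M['m01']/M['m00']+y]),st[k,4],cv2.minAreaRect(cc)
dark=lambda im: im.max(2)<70
white=lambda im: im.min(2)>150
red=lambda im: (im[:,:,0]-im[:,:,2])>80
for n,A,B,fn in[('largehole',(450,190,24,24),(130,215,28,20),dark),('smallhole',(152,197,20,20),(495,280,24,18),dark),('cover',(150,275,45,40),(475,225,45,40),red),
  ('s_h',(312,258,42,44),(285,212,50,28),white),('s_m',(298,222,42,42),(290,235,52,28),white),('s_f',(284,187,42,42),(292,260,55,34),white)]:
    try:
        p,n1,_=blob(a,A,fn); q,n2,_=blob(b,B,fn); print(n,p.round(1),n1,q.round(1),n2,tri(p,q).round(1))
    except Exception as e: print(n,e)
print(blob(a,(452,262,40,45),white))
E
```

```text
largehole [462.  200.6] 42 [140.9 224.5] 27 [ 624.2 -277.7   63.7]
smallhole [169.7 214.3] 15 [507.1 288.6] 20 [585.7 323.5  33.5]
cover [170.9 293.1] 455 [495.3 245.2] 339 [425.1 311.6   8. ]
s_h [332.9 279.4] 747 [310.  223.9] 548 [461.8 -24.7  13.9]
s_m [318.4 242.8] 730 [313.7 248.3] 672 [537.    7.1  13.8]
s_f [304.2 206.7] 716 [317.9 276.4] 837 [612.4  39.   13.8]
(array([471.38808194, 282.62271881]), np.int32(343), ((19.147064208984375, 19.588233947753906), (24.98116683959961, 20.372989654541016), 75.96376037597656))
```

View pics/crop1.png

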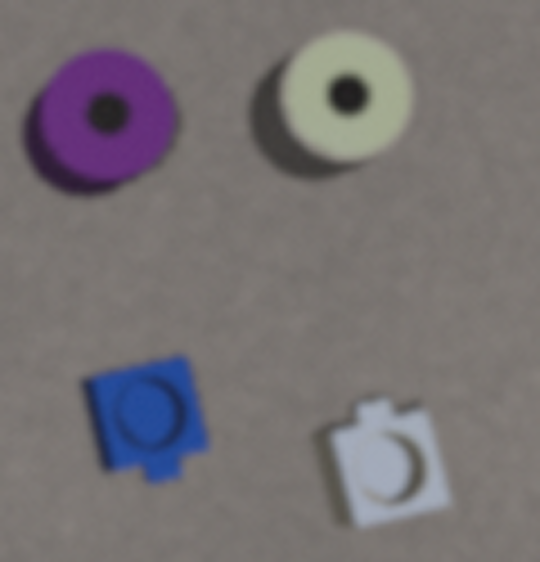

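The crop confirms it: the steel mould's hole is at about (462,201), and the white crucible is centred at about (472,284) with its lip towards +x and slightly +y.

```bash
python3 - <<'E'
from h import *
a=read_camera('top')
def fit(box,fn,z):
    x,y,w,h=box; im=a['img'][y:y+h,x:x+w].astype(int); m=fn(im).astype(np.uint8)
    cc=max(cv2.findContours(m,0,2)[0],key=cv2.contourArea); (u,v),r=cv2.minEnclosingCircle(cc)
    M=cv2.moments(cv2.convexHull(cc)); g=(M['m10']/M['m00']+x,M['m01']/M['m00']+y)
    return np.round([u+x,v+y,r,*g],1),ray(a,*g,z).round(1)
pl=lambda im:(im.min(2)>110)&(im[:,:,1]-im[:,:,2]>15)
print('large',fit((440,180,45,45),pl,60)); print('small',fit((145,190,38,38),pl,45))
print('cruc',ray(a,471.9,284,34))
for n,u,v in(('h',332.9,279.4),('m',318.4,242.8),('f',304.2,206.7)): print(n,ray(a,u,v,12).round(1))
E
```

```text
large (array([462.1, 200.6,  13.4, 461.9, 200.7]), array([ 624.9, -278.8,   60. ]))
small (array([160.3, 206.5,   8.7, 160.2, 206.5]), array([600.4, 330.7,  45. ]))
cruc [ 459.12609702 -306.19500205   34.        ]
h [461.8 -24.9  12. ]
m [537.3   7.1  12. ]
f [612.8  38.9  12. ]
```

```bash
cat >> h.py <<'E'
def plan(x,y,z,psi,op,n=5,step=50):
    "rows (tool axes, cm/deg) from the present pose to the target; n rows"
    s=readout.state(); p=np.array(s['eef_pos']); yaw=s['tcp_rot'][2]; d=np.array([x,y,z])-p; dy=psi-yaw
    print('at',p.round(1),s['tcp_rot'].round(3),'need',np.linalg.norm(d).round(),'rows>=',max(np.linalg.norm(d)/step,abs(np.degrees(dy))/9.5).__round__(1))
    for i in range(n):
        a=yaw+dy*i/n; ex=np.array([np.cos(a),np.sin(a),0]); ez=np.array([-np.sin(a),np.cos(a),0]); q=d/n/10
        print([[round(q@ex,1),round(-q[2],1),round(q@ez,1)],[0,round(-np.degrees(dy/n),1),0],op])
E
python3 -c "
from h import *
plan(600,330,140,0.4,9.5,9)"
```

```text
at [253.  571.5 175. ] [-1.571 -0.    -0.417] need 424.0 rows>= 8.5
[[np.float64(4.6), np.float64(0.4), np.float64(-0.9)], [0, np.float64(-5.2), 0], 9.5]
[[np.float64(4.5), np.float64(0.4), np.float64(-1.3)], [0, np.float64(-5.2), 0], 9.5]
[[np.float64(4.4), np.float64(0.4), np.float64(-1.7)], [0, np.float64(-5.2), 0], 9.5]
[[np.float64(4.2), np.float64(0.4), np.float64(-2.1)], [0, np.float64(-5.2), 0], 9.5]
[[np.float64(4.0), np.float64(0.4), np.float64(-2.5)], [0, np.float64(-5.2), 0], 9.5]
[[np.float64(3.8), np.float64(0.4), np.float64(-2.8)], [0, np.float64(-5.2), 0], 9.5]
[[np.float64(3.5), np.float64(0.4), np.float64(-3.2)], [0, np.float64(-5.2), 0], 9.5]
[[np.float64(3.2), np.float64(0.4), np.float64(-3.5)], [0, np.float64(-5.2), 0], 9.5]
[[np.float64(2.9), np.float64(0.4), np.float64(-3.7)], [0, np.float64(-5.2), 0], 9.5]
```

>>> apply_moves --increments '[[[4.6,0.4,-0.9],[0,-5.2,0],9.5],[[4.5,0.4,-1.3],[0,-5.2,0],9.5],[[4.4,0.4,-1.7],[0,-5.2,0],9.5],[[4.2,0.4,-2.1],[0,-5.2,0],9.5],[[4.0,0.4,-2.5],[0,-5.2,0],9.5]]'

```text
t: 2.48
eef_pos: [449.9, 436.9, 154.9]
tcp_rot: [-1.569, -0.001, 0.057]
ft_force: [0.5, 0.2, -1.1]
opening: 1.0
```

>>> apply_moves --increments '[[[3.6,1,-3.0],[0,-5.2,0],9.5],[[3.4,1,-3.2],[0,-5.2,0],9.5],[[3.2,1,-3.5],[0,-5.2,0],9.5],[[2.9,1,-3.7],[0,-5.2,0],9.5],[[0,0,0],[0,0,0],9.5]]'

```text
t: 3.1
eef_pos: [612.4, 324.7, 113.2]
tcp_rot: [-1.57, -0.002, 0.429]
ft_force: [0.2, 0.2, 0.4]
opening: 1.001
```

```bash
sed -i 's/round(q@ex,1),round(-q\[2\],1),round(q@ez,1)/*(float(round(v,2)) for v in(q@ex,-q[2],q@ez))/; s/round(-np.degrees(dy\/n),1)/float(round(-np.degrees(dy\/n),1))/' h.py; python3 -c "
from h import *
plan(600.5,330,12,0.4,9.5,4)
c=read_camera('top'); save(c,'s1',(100,150,120,120),4)"
```

```text
at [612.4 324.7 113.2] [-1.57  -0.002  0.429] need 102.0 rows>= 2.0
[[-0.21, 2.53, 0.24], [0, 0.4, 0], 9.5]
[[-0.22, 2.53, 0.24], [0, 0.4, 0], 9.5]
[[-0.22, 2.53, 0.24], [0, 0.4, 0], 9.5]
[[-0.22, 2.53, 0.24], [0, 0.4, 0], 9.5]
```

View pics/s1.png

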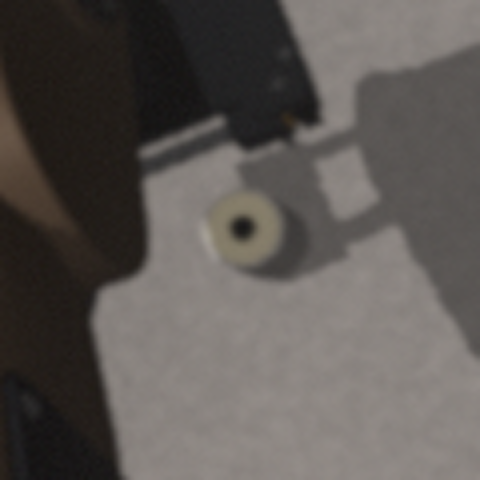

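The small mould at about (160,207) stands clear under the open gripper, and the finger positions match the predicted parallax. Descending.

>>> apply_moves --increments '[[[-0.4,2.5,0.4],[0,0.4,0],9.5],[[-0.4,2.5,0.4],[0,0.4,0],9.5],[[-0.1,2.5,0.1],[0,0.4,0],9.5],[[0,2.2,0],[0,0.4,0],9.5],[[0,0.2,0],[0,0,0],9.5]]'

```text
t: 3.78
eef_pos: [595.3, 335.5, 14.9]
tcp_rot: [-1.568, -0.005, 0.401]
ft_force: [0.2, 0.3, 0.1]
opening: 1.002
```

```bash
python3 -c "
from h import *
plan(600.5,329.5,12,0.4,9.5,1)"
```

```text
at [595.3 335.5  14.9] [-1.568 -0.005  0.401] need 8.0 rows>= 0.2
[[0.24, 0.29, -0.75], [0, 0.0, 0], 9.5]
```

>>> apply_moves --increments '[[[0.25,0.25,-0.75],[0,0,0],9.5],[[0,0,0],[0,0,0],3.0],[[0,0,0],[0,0,0],3.0],[[0,0,0],[0,0,0],3.0],[[0,0,0],[0,0,0],3.0]]'

```text
t: 4.4
eef_pos: [601.7, 330.5, 15.9]
tcp_rot: [-1.568, -0.009, 0.401]
ft_force: [0.1, 0.2, -0.4]
opening: 0.636
```

>>> apply_moves --increments '[[[0,0,0],[0,0,0],3.0],[[0,0,0],[0,0,0],3.0],[[0,0,0],[0,0,0],3.0],[[0,0,0],[0,0,0],3.0],[[0,0,0],[0,0,0],3.0]]'

```text
t: 5.03
eef_pos: [601.7, 330.5, 15.9]
tcp_rot: [-1.568, -0.009, 0.401]
ft_force: [-0.2, -0.4, -0.4]
opening: 0.314
```

```bash
python3 -c "
from h import *
c=read_camera('scene'); save(c,'s2',(400,190,240,180),3.3)
c=read_camera('top')
for k in (nets.look_for,nets.mark_of):
  for d in k(c,'small_mould'): print(d['confidence'],c2w(c,d['point']))"
```

```text
0.48 [588.09488839 313.77067984  40.76353694]
0.66 [598.31506725 329.62964938   2.3833203 ]
```

View pics/s2.png

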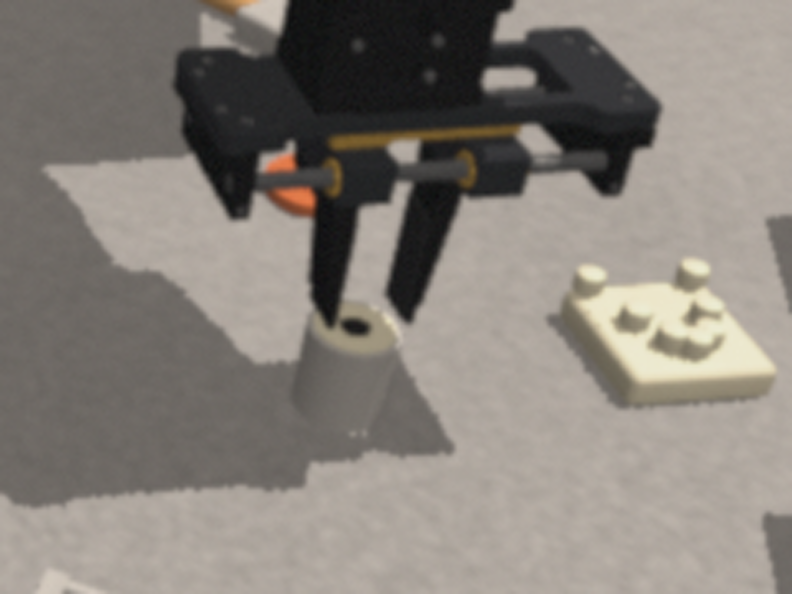

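```bash
python3 -c "
from h import *
s=readout.state(); print(s['eef_pos'],s['tcp_rot'],s['opening'])
c=read_camera('scene'); t=read_camera('top')
p=s['eef_pos']; z=np.array([-np.sin(.4),np.cos(.4),0])*15
for q in (p-z,p+z,p-z*1,[600.4,330.7,45],[600.4,330.7,0]): print((pix(c,q)-[400,190])*3.3, pix(t,q))
save(t,'s3',(90,140,140,120),4.5)"
```

```text
[601.6749538  330.47540132  15.95754901] [-1.56827967 -0.00929233  0.40119089] 0.31418487751151375
[309.03676226 384.12701088] [171.58242864 205.66776165]
[372.60506543 379.86422985] [158.10451523 210.86044346]
[309.03676226 384.12701088] [171.58242864 205.66776165]
[353.18638864 331.04885768] [160.17733698 206.55889769]
[335.2145836  406.63124331] [167.08724782 210.0725085 ]
```

View pics/s3.png

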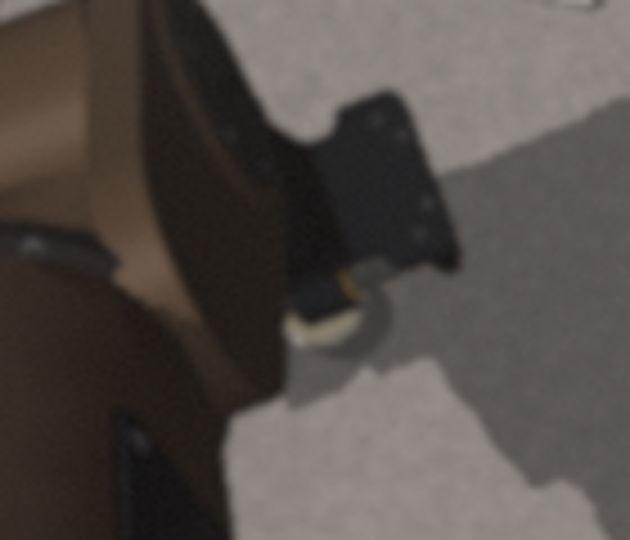

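The fingers closed to 30 mm without touching the mould. In the scene picture the tips at crop (332,325) and (405,320) overlap the mould's top, well above where the reported pose puts them (about y = 380). I'll raise, open and compare the tips with the prediction.

>>> apply_moves --increments '[[[0,-3,0],[0,0,0],3.0],[[0,-3,0],[0,0,0],9.5],[[-3,0,-4],[0,0,0],9.5],[[-3,0,-4],[0,0,0],9.5],[[0,0,-2],[0,0,0],9.5]]'

```text
t: 5.95
eef_pos: [584.2, 213.2, 76.9]
tcp_rot: [-1.569, -0.01, 0.404]
ft_force: [-0.0, 0.4, -0.3]
opening: 0.677
```

```bash
python3 -c "
from h import *
s=readout.state(); print(s['eef_pos'],s['tcp_rot'],s['opening'],s['joints'])
c=read_camera('scene'); t=read_camera('top')
p=s['eef_pos']; a=s['tcp_rot'][2]; z=np.array([-np.sin(a),np.cos(a),0])*47.5*s['opening']
ims=[]
for k in(c,t):
    m=pix(k,p).astype(int); x0,y0=m-[70,60]; im=cv2.resize(k['img'][y0:y0+120,x0:x0+130,::-1].copy(),None,fx=4.6,fy=4.6,interpolation=2)
    for q,col in((p-z,(0,255,0)),(p+z,(0,0,255))):
        u=(pix(k,q)-[x0,y0])*4.6; print(u); cv2.circle(im,tuple(u.astype(int)),4,col,-1)
    ims.append(im)
cv2.imwrite('pics/s4.png',cv2.resize(np.hstack(ims),(800,370)))"
```

```text
[584.17637902 213.15643543  76.8692656 ] [-1.56858069 -0.0095761   0.40413938] 0.6771504103443469 [ 0.24181711  0.5905002   1.67325322  0.00489061  0.86875296 -1.73627049]
[228.39460556 284.06702663]
[417.45666001 272.2565282 ]
[393.10167326 250.64242632]
[252.16236388 305.8558563 ]
```

View pics/s4.png

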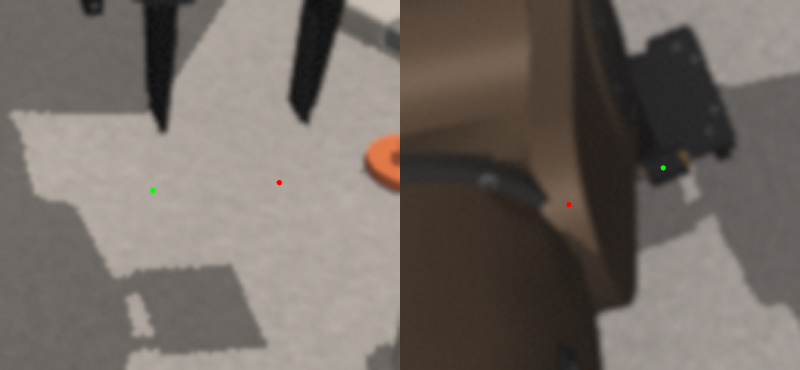

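Both tips show about 19 px (about 36 mm) higher than the reported pose predicts: (163,130) and (307,122) against dots at (152,190) and (279,183). I'll settle it by going down slowly over the empty table here.

>>> apply_moves --increments '[[[0,2.5,0],[0,0,0],4],[[0,2.5,0],[0,0,0],4],[[0,1.2,0],[0,0,0],4],[[0,0,0],[0,0,0],4],[[0,0,0],[0,0,0],4]]'

```text
t: 6.68
eef_pos: [589.2, 218.1, 13.7]
tcp_rot: [-1.569, -0.014, 0.404]
ft_force: [0.7, 0.9, 0.4]
opening: 0.423
```

>>> apply_moves --increments '[[[0,0.5,0],[0,0,0],4],[[0,0.5,0],[0,0,0],4],[[0,0.5,0],[0,0,0],4],[[0,0.5,0],[0,0,0],4],[[0,0,0],[0,0,0],4]]'

```text
t: 7.3
eef_pos: [590.2, 218.6, -6.2]
tcp_rot: [-1.569, -0.016, 0.404]
ft_force: [-0.4, -0.7, -0.5]
opening: 0.417
```

Reported z is −6 with no contact, so it reads low. Going on gently to find contact.

>>> apply_moves --increments '[[[0,0.5,0],[0,0,0],4],[[0,0.5,0],[0,0,0],4],[[0,0.5,0],[0,0,0],4],[[0,0.3,0],[0,0,0],4],[[0,0,0],[0,0,0],4]]'

```text
t: 7.92
eef_pos: [590.5, 218.7, -25.6]
tcp_rot: [-1.569, -0.016, 0.404]
ft_force: [0.0, -0.4, -1.0]
opening: 0.419
```

```bash
python3 -c "
from h import *
s=readout.state(); print(s['eef_pos'],s['ft_force'])
c=read_camera('scene'); t=read_camera('top')
p=s['eef_pos']; a=s['tcp_rot'][2]; z=np.array([-np.sin(a),np.cos(a),0])*47.5*s['opening']
ims=[]
for k in(c,t):
    m=pix(k,p).astype(int); x0,y0=m-[65,70]; im=cv2.resize(k['img'][y0:y0+120,x0:x0+130,::-1].copy(),None,fx=3.07,fy=3.07,interpolation=2)
    for q,col in((p-z,(0,255,0)),(p+z,(0,0,255)),(p-z+[0,0,36],(0,255,0)),(p+z+[0,0,36],(0,0,255))):
        u=(pix(k,q)-[x0,y0])*3.07; print(u); cv2.circle(im,tuple(u.astype(int)),2,col,-1)
    ims.append(im)
cv2.imwrite('pics/s5.png',np.hstack(ims))"
```

```text
[590.47439067 218.69838354 -25.59807834] [ 0.04646427 -0.39821567 -0.97631379]
[163.70208823 219.51403222]
[237.32699683 214.39159502]
[170.10570636 166.50157898]
[245.40678832 161.43053903]
[228.51102159 206.76990324]
[176.03132564 227.36434313]
[218.94278724 198.88971359]
[164.60266317 220.1986216 ]
```

View pics/s5.png

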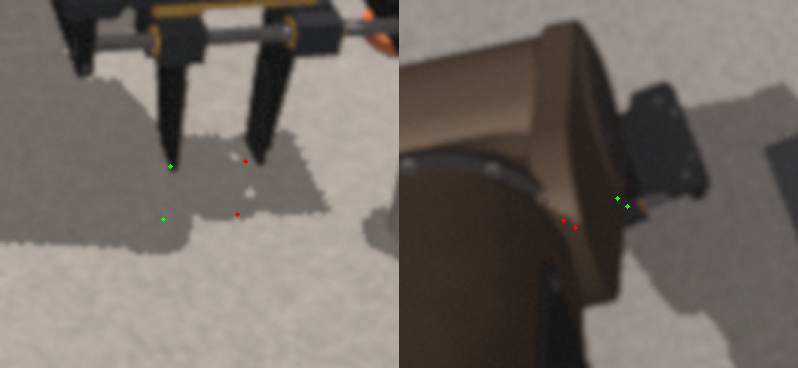

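>>> apply_moves --increments '[[[0,0.3,0],[0,0,0],4],[[0,0.3,0],[0,0,0],4],[[0,0.2,0],[0,0,0],4],[[0,0.2,0],[0,0,0],4],[[0,0,0],[0,0,0],4]]'

```text
t: 8.65
eef_pos: [590.9, 218.8, -35.7]
tcp_rot: [-1.569, -0.017, 0.404]
ft_force: [0.2, 0.5, 0.5]
opening: 0.419
```

>>> apply_moves --increments '[[[0,0.2,0],[0,0,0],4],[[0,0.2,0],[0,0,0],4],[[0,0.2,0],[0,0,0],4],[[0,0,0],[0,0,0],4],[[0,0,0],[0,0,0],4]]'

```text
t: 9.28
eef_pos: [591.4, 219.0, -38.7]
tcp_rot: [-1.57, -0.019, 0.405]
ft_force: [-0.0, 0.4, -0.7]
opening: 0.42
```

>>> apply_moves --increments '[[[0,0.3,0],[0,0,0],4],[[0,0.3,0],[0,0,0],4],[[0,0,0],[0,0,0],4],[[0,0,0],[0,0,0],4],[[0,0,0],[0,0,0],4]]'

```text
t: 9.9
eef_pos: [591.8, 219.1, -39.2]
tcp_rot: [-1.57, -0.021, 0.405]
ft_force: [-0.2, -0.5, 1.8]
opening: 0.419
```

```bash
python3 -c "
from h import *
c=read_camera('scene')
p=np.array([590.47,218.7,-25.6+39.2]); a=.404; ex=np.array([np.cos(a),np.sin(a),0]);z=np.array([-np.sin(a),np.cos(a),0])
m=pix(c,[590.47,218.7,-25.6]).astype(int)-[65,70]
for o in (20,24,26):
  for s in(-1,1):
    print(o,(pix(c,p+s*o*z+10*ex)-m)*3.07)
"
```

```text
20 [175.33004964 173.93985299]
20 [251.91330749 168.76976158]
24 [167.64431869 174.45871223]
24 [259.54433467 168.25459535]
26 [163.79957769 174.71826847]
26 [263.35799393 167.99713742]
```

Contact is at reported z ≈ −39, so I'll take true tip z = reported + 39. Horizontal agreement is within about 3 mm. Back to the small mould.

```bash
sed -i "s/np.array(s\['eef_pos'\]); yaw/np.array(s['eef_pos'])+[0,0,39.2]; yaw/" h.py; python3 -c "
from h import *
plan(600.5,329.5,70,0.4,9.5,4)"
```

```text
at [591.8 219.1   0. ] [-1.57  -0.021  0.405] need 131.0 rows>= 2.6
[[1.29, -1.75, 2.45], [0, 0.1, 0], 9.5]
[[1.28, -1.75, 2.45], [0, 0.1, 0], 9.5]
[[1.28, -1.75, 2.45], [0, 0.1, 0], 9.5]
[[1.28, -1.75, 2.45], [0, 0.1, 0], 9.5]
```

>>> apply_moves --increments '[[[0,-4,0],[0,0,1.2],9.5],[[0,-4,0],[0,0,0],9.5],[[1.7,0,3.3],[0,0,0],9.5],[[1.7,0,3.3],[0,0,0],9.5],[[1.7,0,3.2],[0,0,0],9.5]]'

```text
t: 10.58
eef_pos: [599.7, 329.3, 41.1]
tcp_rot: [-1.57, 0.004, 0.401]
ft_force: [0.4, -0.4, -0.1]
opening: 0.887
```

```bash
python3 -c "
from h import *
plan(600.5,329.5,14,0.4,9.5,1)"
```

```text
at [599.7 329.3  80.3] [-1.57   0.004  0.401] need 66.0 rows>= 1.3
[[0.08, 6.63, -0.01], [0, 0.1, 0], 9.5]
```

>>> apply_moves --increments '[[[0,0,0],[0,0,0],9.5],[[0,2.2,0],[0,0,0],9.5],[[0,2.2,0],[0,0,0],9.5],[[0,2.2,0],[0,0,0],9.5],[[0,0,0],[0,0,0],9.5]]'

```text
t: 11.2
eef_pos: [598.3, 328.3, -28.8]
tcp_rot: [-1.57, 0.007, 0.403]
ft_force: [0.5, -1.1, -0.2]
opening: 0.999
```

```bash
python3 -c "
from h import *
plan(600.5,329.5,12,0.4,9.5,1)"
```

```text
at [598.3 328.3  10.4] [-1.57   0.007  0.403] need 3.0 rows>= 0.1
[[0.25, -0.16, 0.03], [0, 0.2, 0], 9.5]
```

>>> apply_moves --increments '[[[0.25,-0.1,0],[0,0,0],9.5],[[0,0,0],[0,0,0],3.0],[[0,0,0],[0,0,0],3.0],[[0,0,0],[0,0,0],3.0],[[0,0,0],[0,0,0],3.0]]'

```text
t: 11.82
eef_pos: [602.2, 329.0, -24.8]
tcp_rot: [-1.57, 0.004, 0.402]
ft_force: [0.0, 0.1, -0.4]
opening: 0.636
```

>>> apply_moves --increments '[[[0,0,0],[0,0,0],3.0],[[0,0,0],[0,0,0],3.0],[[0,0,0],[0,0,0],3.0],[[0,0,0],[0,0,0],3.0],[[0,0,0],[0,0,0],3.0]]'

```text
t: 12.45
eef_pos: [602.1, 329.1, -24.7]
tcp_rot: [-1.57, 0.004, 0.402]
ft_force: [-0.7, 0.7, 0.5]
opening: 0.44
```

>>> apply_moves --increments '[[[0,-2,0],[0,0,0],3.0],[[0,-3,0],[0,0,0],3.0],[[-1.5,0,-4],[0,0,0],3.0],[[-1.8,0,-4.8],[0,0,0],3.0],[[-1.8,0,-4.8],[0,0,0],3.0]]'

```text
t: 13.08
eef_pos: [609.2, 184.0, 31.8]
tcp_rot: [-1.571, 0.0, 0.408]
ft_force: [0.3, 0.0, -2.0]
opening: 0.434
```

```bash
python3 -c "
from h import *
plan(612.8,38.9,60,0.4,3,4)"
```

```text
at [609.2 184.   71. ] [-1.571  0.     0.408] need 146.0 rows>= 2.9
[[-1.36, 0.28, -3.37], [0, 0.1, 0], 3]
[[-1.35, 0.28, -3.37], [0, 0.1, 0], 3]
[[-1.34, 0.28, -3.37], [0, 0.1, 0], 3]
[[-1.34, 0.28, -3.37], [0, 0.1, 0], 3]
```

>>> apply_moves --increments '[[[-1.8,0,-4.5],[0,0,0],3.0],[[-1.7,0.2,-4],[0,0,0],3.0],[[-1.2,0.2,-3],[0,0.5,0],3.0],[[-0.5,0,-1],[0,0,0],3.0],[[0,0,0],[0,0,0],3.0]]'

```text
t: 13.7
eef_pos: [612.2, 41.5, 33.8]
tcp_rot: [-1.573, -0.005, 0.395]
ft_force: [-0.1, 0.4, -1.4]
opening: 0.437
```

```bash
python3 -c "
from h import *
plan(612.8,38.9,28,0.4,3,1)
c=read_camera('scene'); save(c,'s6',(230,190,190,140),4)"
```

```text
at [612.2  41.5  73. ] [-1.573 -0.005  0.395] need 45.0 rows>= 0.9
[[-0.04, 4.5, -0.27], [0, -0.3, 0], 3]
```

View pics/s6.png

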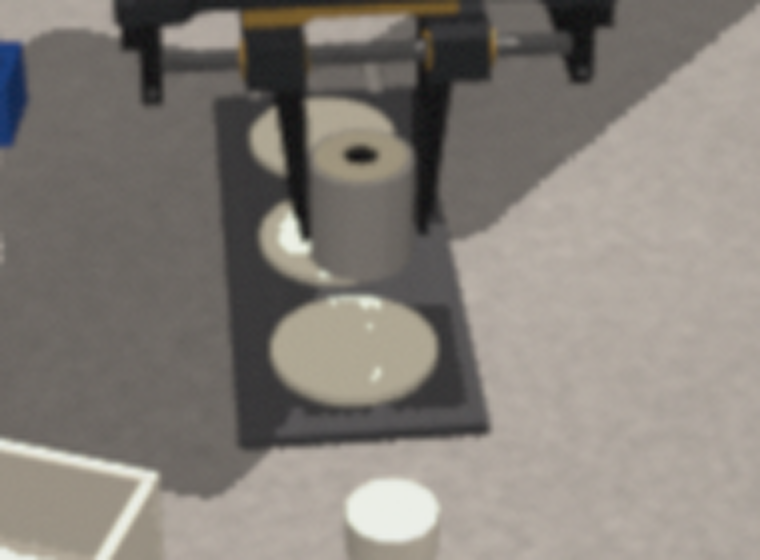

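The small mould is held upright above the far setter, with its hole at about (320,228). Lowering.

>>> apply_moves --increments '[[[0,1.5,-0.3],[0,-0.3,0],3.0],[[0,1.5,0],[0,0,0],3.0],[[0,1.0,0],[0,0,0],3.0],[[0,0.2,0],[0,0,0],3.0],[[0,0,0],[0,0,0],3.0]]'

```text
t: 14.38
eef_pos: [613.0, 42.4, -12.2]
tcp_rot: [-1.572, -0.003, 0.405]
ft_force: [-0.1, 0.7, -2.9]
opening: 0.435
```

```bash
python3 -c "
from h import *
plan(612.8,38.9,27,0.4,3,1)
c=read_camera('scene'); print(pix(c,[612.2,41.5,103.6])) "
```

```text
at [613.   42.4  27. ] [-1.572 -0.003  0.405] need 4.0 rows>= 0.1
[[-0.16, -0.0, -0.31], [0, 0.3, 0], 3]
[319.02692771 230.62249477]
```

>>> apply_moves --increments '[[[-0.15,0,-0.3],[0,0,0],3.0],[[0,0.05,0],[0,0,0],3.0],[[0,0,0],[0,0,0],6],[[0,0,0],[0,0,0],7],[[0,0,0],[0,0,0],7]]'

```text
t: 15.05
eef_pos: [613.9, 38.5, -11.0]
tcp_rot: [-1.573, -0.006, 0.405]
ft_force: [-0.6, -0.5, 0.2]
opening: 0.696
```

```bash
python3 -c "
from h import *
plan(612.8,38.9,27,0.4,3,1)"
```

```text
at [613.9  38.5  28.2] [-1.573 -0.006  0.405] need 2.0 rows>= 0.0
[[-0.08, 0.12, 0.07], [0, 0.3, 0], 3]
```

>>> apply_moves --increments '[[[0,-3,0],[0,0,0],9.5],[[0,-4.5,0],[0,0,0],9.5],[[-1,-1,-3],[0,0,0],9.5],[[-1.8,0,-4.7],[0,0,0],9.5],[[-1.9,0,-4.9],[0,0,0],9.5]]'

```text
t: 15.68
eef_pos: [620.5, -95.7, 77.4]
tcp_rot: [-1.574, -0.007, 0.411]
ft_force: [0.9, 0.1, 0.0]
opening: 0.999
```

```bash
python3 -c "
from h import *
plan(624.5,-278.5,110,0.4,3,5)"
```

```text
at [620.5 -95.7 116.6] [-1.574 -0.007  0.411] need 183.0 rows>= 3.7
[[-1.39, 0.13, -3.38], [0, 0.1, 0], 3]
[[-1.38, 0.13, -3.39], [0, 0.1, 0], 3]
[[-1.37, 0.13, -3.39], [0, 0.1, 0], 3]
[[-1.37, 0.13, -3.39], [0, 0.1, 0], 3]
[[-1.36, 0.13, -3.4], [0, 0.1, 0], 3]
```

>>> apply_moves --increments '[[[-1.8,0.1,-4.4],[0,0,0],9.5],[[-1.8,0.1,-4.4],[0,0,0],9.5],[[-1.8,0.1,-4.4],[0,0.5,0],9.5],[[-1.0,0,-2.4],[0,0,0.3],9.5],[[0,0,0],[0,0,0],9.5]]'

```text
t: 16.3
eef_pos: [623.4, -272.6, 74.8]
tcp_rot: [-1.575, -0.002, 0.399]
ft_force: [-0.7, 0.6, -0.2]
opening: 1.0
```

```bash
python3 -c "
from h import *
print(readout.state()['joints'])
plan(624.5,-278.5,22,0.4,3,4)
c=read_camera('scene'); save(c,'s7',(90,130,200,150),4)"
```

```text
[-5.08953284e-01  6.68496572e-01  1.51232173e+00 -9.12093347e-04
  9.56473913e-01 -2.47804143e+00]
at [ 623.4 -272.6  114. ] [-1.575 -0.002  0.399] need 92.0 rows>= 1.8
[[-0.03, 2.3, -0.15], [0, -0.0, 0], 3]
[[-0.03, 2.3, -0.15], [0, -0.0, 0], 3]
[[-0.03, 2.3, -0.15], [0, -0.0, 0], 3]
[[-0.03, 2.3, -0.15], [0, -0.0, 0], 3]
```

View pics/s7.png

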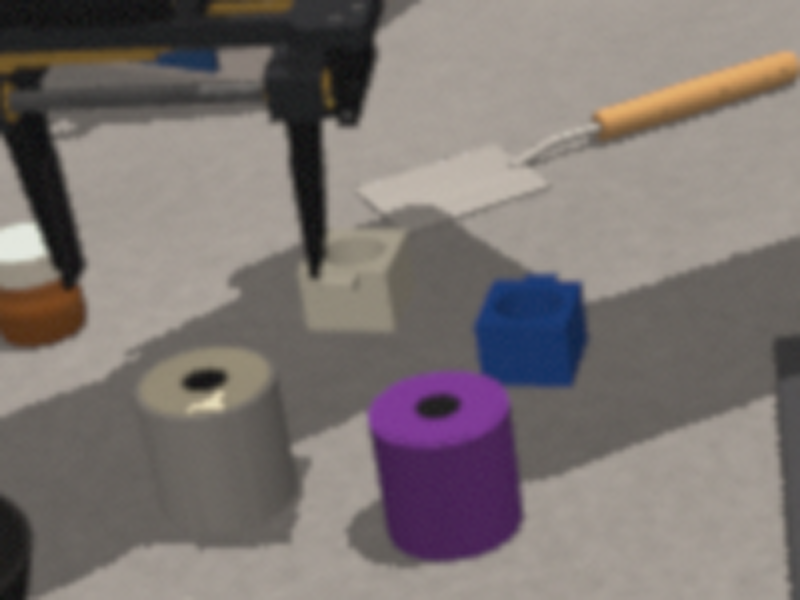

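The gripper is above the steel mould, with the purple one at crop (445,460) clear to the right. Descending.

>>> apply_moves --increments '[[[0,2.2,-0.5],[0,0,0],9.5],[[0,2.2,0],[0,0,0],9.5],[[0,2.2,0],[0,0,0],9.5],[[0,2.0,0],[0,0,0],9.5],[[0,0,0],[0,0,0],9.5]]'

```text
t: 16.98
eef_pos: [625.5, -269.2, -18.9]
tcp_rot: [-1.57, 0.0, 0.407]
ft_force: [-0.9, -1.5, 1.2]
opening: 1.003
```

```bash
python3 -c "
from h import *
plan(624.5,-278.5,22,0.4,3,1)"
```

```text
at [ 625.5 -269.2   20.3] [-1.57   0.     0.407] need 9.0 rows>= 0.2
[[-0.46, -0.17, -0.81], [0, 0.4, 0], 3]
```

>>> apply_moves --increments '[[[-0.4,-0.1,-0.7],[0,0.3,0],9.5],[[0,0,0],[0,0,0],9.5],[[0,0,0],[0,0,0],5.0],[[0,0,0],[0,0,0],5.0],[[0,0,0],[0,0,0],5.0]]'

```text
t: 17.6
eef_pos: [625.7, -277.4, -15.9]
tcp_rot: [-1.573, -0.001, 0.403]
ft_force: [0.8, 0.0, 0.5]
opening: 0.738
```

>>> apply_moves --increments '[[[0,0,0],[0,0,0],5.0],[[0,0,0],[0,0,0],5.0],[[0,0,0],[0,0,0],5.0],[[0,0,0],[0,0,0],5.0],[[0,0,0],[0,0,0],5.0]]'

```text
t: 18.23
eef_pos: [625.8, -277.5, -15.7]
tcp_rot: [-1.573, -0.002, 0.403]
ft_force: [0.4, -0.9, 0.2]
opening: 0.627
```

>>> apply_moves --increments '[[[0,-2,0],[0,0,0],5.0],[[0,-4,0],[0,0,0],5.0],[[0,-3,0],[0,0,0],5.0],[[-0.5,0,3],[0,0,0],5.0],[[-0.8,0,4.5],[0,0,0],5.0]]'

```text
t: 18.85
eef_pos: [583.8, -213.8, 80.4]
tcp_rot: [-1.574, -0.002, 0.4]
ft_force: [-0.3, 0.8, -2.5]
opening: 0.628
```

```bash
python3 -c "
from h import *
plan(461.8,-24.9,95,0.4,5,5)"
```

```text
at [ 583.8 -213.8  119.6] [-1.574 -0.002  0.4  ] need 226.0 rows>= 4.5
[[-0.78, 0.49, 4.43], [0, 0.0, 0], 5]
[[-0.78, 0.49, 4.43], [0, 0.0, 0], 5]
[[-0.78, 0.49, 4.43], [0, 0.0, 0], 5]
[[-0.78, 0.49, 4.43], [0, 0.0, 0], 5]
[[-0.78, 0.49, 4.43], [0, 0.0, 0], 5]
```

>>> apply_moves --increments '[[[-0.8,0,4.6],[0,0,0],5.0],[[-0.8,0,4.6],[0,0,0],5.0],[[-0.8,0,4.6],[0,0,0],5.0],[[-0.8,0.8,4.2],[0,0,0],5.0],[[-0.4,0.8,2.6],[0,0,0],5.0]]'

```text
t: 19.48
eef_pos: [466.4, -32.3, 69.2]
tcp_rot: [-1.577, -0.007, 0.4]
ft_force: [0.1, 0.4, -4.0]
opening: 0.623
```

>>> apply_moves --increments '[[[0,0,0],[0,0,0],5.0],[[0,0,0],[0,0,0],5.0],[[0,0,0],[0,0,0],5.0],[[0,0,0],[0,0,0],5.0],[[0,0,0],[0,0,0],5.0]]'

```text
t: 20.1
eef_pos: [467.4, -32.8, 71.5]
tcp_rot: [-1.579, -0.009, 0.401]
ft_force: [0.7, -0.7, -3.4]
opening: 0.624
```

```bash
python3 -c "
from h import *
plan(461.8,-24.9,37,0.4,5,3)"
```

```text
at [467.4 -32.8 110.7] [-1.579 -0.009  0.401] need 74.0 rows>= 1.5
[[-0.07, 2.46, 0.32], [0, 0.0, 0], 5]
[[-0.07, 2.46, 0.32], [0, 0.0, 0], 5]
[[-0.07, 2.46, 0.32], [0, 0.0, 0], 5]
```

>>> apply_moves --increments '[[[-0.1,2,0.5],[0.4,0,0.5],5.0],[[-0.1,2,0.4],[0,0,0],5.0],[[0,1.8,0],[0,0,0],5.0],[[0,0.6,0],[0,0,0],5.0],[[0,0,0],[0,0,0],5.0]]'

```text
t: 20.72
eef_pos: [463.5, -26.3, 6.1]
tcp_rot: [-1.573, -0.001, 0.399]
ft_force: [0.3, 0.3, -3.0]
opening: 0.628
```

```bash
python3 -c "
from h import *
plan(461.8,-24.9,36.5,0.4,5,1)"
```

```text
at [463.5 -26.3  45.3] [-1.573e+00 -1.000e-03  3.990e-01] need 9.0 rows>= 0.2
[[-0.1, 0.88, 0.2], [0, -0.1, 0], 5]
```

>>> apply_moves --increments '[[[-0.1,0.5,0.2],[0,0,0],5.0],[[0,0.3,0],[0,0,0],5.0],[[0,0.1,0],[0,0,0],5.0],[[0,0,0],[0,0,0],5.0],[[0,0,0],[0,0,0],5.0]]'

```text
t: 21.35
eef_pos: [462.6, -25.0, -2.0]
tcp_rot: [-1.574, -0.003, 0.399]
ft_force: [-1.3, -0.6, -4.1]
opening: 0.626
```

```bash
python3 -c "
from h import *
plan(461.8,-24.9,36.5,0.4,5,1)"
```

```text
at [462.6 -25.   37.2] [-1.574 -0.003  0.399] need 1.0 rows>= 0.0
[[-0.07, 0.07, 0.04], [0, -0.1, 0], 5]
```

>>> apply_moves --increments '[[[0,0.15,0],[0,0,0],5.0],[[0,0,0],[0,0,0],7],[[0,0,0],[0,0,0],9],[[0,0,0],[0,0,0],9],[[0,0,0],[0,0,0],9]]'

```text
t: 21.98
eef_pos: [463.3, -25.2, -3.0]
tcp_rot: [-1.575, -0.005, 0.399]
ft_force: [-0.9, 0.1, -0.1]
opening: 0.931
```

>>> apply_moves --increments '[[[0,-2,0],[0,0,0],9],[[0,-4,0],[0,0,0],9],[[0,-3,0],[0,0,0],9],[[-1.0,0,-3],[0,1.5,0],9],[[-1.8,0,-4.5],[0,1.5,0],9]]'

```text
t: 22.6
eef_pos: [464.9, -104.7, 90.4]
tcp_rot: [-1.575, -0.005, 0.35]
ft_force: [1.2, -0.1, -0.6]
opening: 0.946
```

```bash
python3 -c "
from h import *
plan(459.1,-306.2,100,0.277,9.5,5)"
```

```text
at [ 464.9 -104.7  129.6] [-1.575 -0.005  0.35 ] need 204.0 rows>= 4.1
[[-1.49, 0.59, -3.75], [0, 0.8, 0], 9.5]
[[-1.44, 0.59, -3.77], [0, 0.8, 0], 9.5]
[[-1.38, 0.59, -3.79], [0, 0.8, 0], 9.5]
[[-1.33, 0.59, -3.81], [0, 0.8, 0], 9.5]
[[-1.27, 0.59, -3.83], [0, 0.8, 0], 9.5]
```

>>> apply_moves --increments '[[[-1.6,0.5,-4.2],[0,0.8,0],8],[[-1.6,0.5,-4.2],[0,0.8,0],8],[[-1.5,0.5,-4.2],[0,0.8,0],8],[[-1.2,0.5,-3.6],[0,0.6,0],8],[[-0.3,0,-1],[0,0,0],8]]'

```text
t: 23.22
eef_pos: [460.9, -295.4, 70.7]
tcp_rot: [-1.576, -0.007, 0.294]
ft_force: [-0.1, 0.1, -0.1]
opening: 0.845
```

```bash
python3 -c "
from h import *
plan(459.1,-306.2,8,0.277,8,4)
t=read_camera('top');c=read_camera('scene'); save(c,'s8',(240,170,170,125),4.6)
def fit(box,z):
    x,y,w,h=box; im=t['img'][y:y+h,x:x+w].astype(int); m=((im.min(2)>90)&(im[:,:,1]-im[:,:,2]>12)).astype(np.uint8)
    cc=max(cv2.findContours(m,0,2)[0],key=cv2.contourArea); M=cv2.moments(cv2.convexHull(cc)); g=(M['m10']/M['m00']+x,M['m01']/M['m00']+y)
    print(g,cv2.minEnclosingCircle(cc)[1],ray(t,*g,z).round(1))
fit((310,255,48,50),72);fit((280,185,45,45),57)"
```

```text
at [ 460.9 -295.4  109.9] [-1.576 -0.007  0.294] need 103.0 rows>= 2.1
[[-0.12, 2.55, -0.24], [0, 0.2, 0], 8]
[[-0.12, 2.55, -0.25], [0, 0.2, 0], 8]
[[-0.12, 2.55, -0.25], [0, 0.2, 0], 8]
[[-0.12, 2.55, -0.25], [0, 0.2, 0], 8]
(334.10005527915973, 279.4350469872858) 14.15683650970459 [460.8 -25.5  72. ]
(305.9358770535241, 203.88871224165342) 11.884963989257812 [611.1  33.9  57. ]
```

View pics/s8.png

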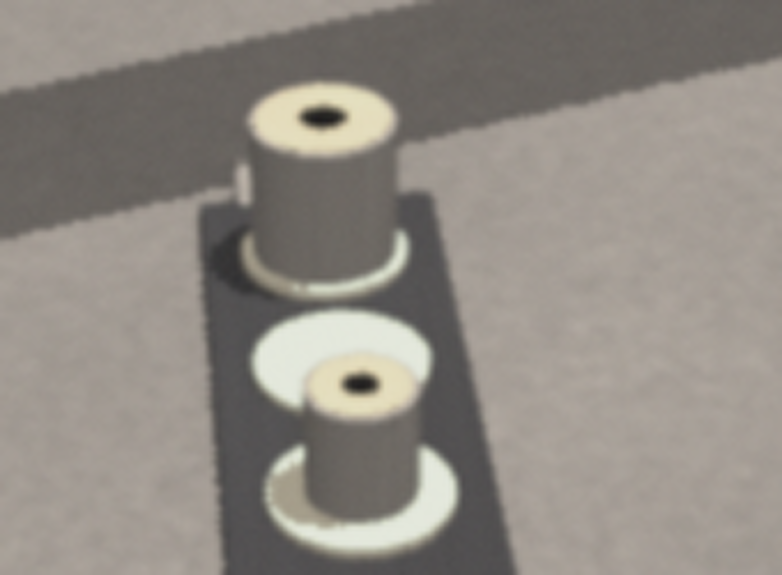

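Both moulds stand on their setters: the large top at crop (323,118), the small at (360,384), both looking centred. The fit puts the large mould about 1 mm off, and the small one within 5 mm. Now the crucible.

>>> apply_moves --increments '[[[-0.4,2.3,-1.0],[0.3,0.8,0.4],8],[[0,2.3,0],[0,0,0],8],[[0,2.3,0],[0,0,0],8],[[0,2.0,0],[0,0,0],8],[[0,0,0],[0,0,0],8]]'

```text
t: 23.95
eef_pos: [461.5, -298.4, -18.3]
tcp_rot: [-1.57, -0.0, 0.286]
ft_force: [0.3, -0.3, -0.6]
opening: 0.842
```

```bash
python3 -c "
from h import *
plan(459.1,-306.2,8,0.277,8,1)"
```

```text
at [ 461.5 -298.4   20.9] [-1.57  -0.     0.286] need 15.0 rows>= 0.3
[[-0.45, 1.29, -0.68], [0, 0.5, 0], 8]
```

>>> apply_moves --increments '[[[-0.4,0,-0.6],[0,0.5,0],8],[[0,0.7,0],[0,0,0],8],[[0,0.4,0],[0,0,0],8],[[0,0,0],[0,0,0],8],[[0,0,0],[0,0,0],8]]'

```text
t: 24.58
eef_pos: [460.3, -305.3, -27.4]
tcp_rot: [-1.573, -0.002, 0.278]
ft_force: [0.6, -1.2, -0.8]
opening: 0.846
```

```bash
python3 -c "
from h import *
plan(459.1,-306.2,8,0.277,8,1)"
```

```text
at [ 460.3 -305.3   11.8] [-1.573 -0.002  0.278] need 4.0 rows>= 0.1
[[-0.14, 0.38, -0.05], [0, 0.1, 0], 8]
```

>>> apply_moves --increments '[[[-0.1,0.4,0],[0,0,0],8],[[0,0.1,0],[0,0,0],3.5],[[0,0,0],[0,0,0],3.5],[[0,0,0],[0,0,0],3.5],[[0,0,0],[0,0,0],3.5]]'

```text
t: 25.2
eef_pos: [459.3, -305.7, -32.6]
tcp_rot: [-1.573, -0.002, 0.278]
ft_force: [0.4, -1.1, 0.1]
opening: 0.481
```

>>> apply_moves --increments '[[[0,0,0],[0,0,0],3.5],[[0,0,0],[0,0,0],3.5],[[0,0,0],[0,0,0],3.5],[[0,0,0],[0,0,0],3.5],[[0,0,0],[0,0,0],3.5]]'

```text
t: 25.82
eef_pos: [459.3, -305.7, -32.6]
tcp_rot: [-1.573, -0.002, 0.278]
ft_force: [-0.5, 0.1, -0.8]
opening: 0.459
```

>>> apply_moves --increments '[[[0,-2,0],[0,0,0],3.5],[[0,-4,0],[0,0,0],3.5],[[0,-4,0],[0,0,0],3.5],[[1.7,0,2.9],[0,-1.5,0],3.5],[[2.6,0,4.2],[0,-1.5,0],3.5]]'

```text
t: 26.45
eef_pos: [479.6, -225.7, 70.2]
tcp_rot: [-1.573, -0.002, 0.327]
ft_force: [0.2, 0.4, -0.9]
opening: 0.46
```

```bash
python3 -c "
from h import *
plan(537.3,7.1,100,0.4,3.5,5)"
```

```text
at [ 479.6 -225.7  109.4] [-1.573 -0.002  0.327] need 240.0 rows>= 4.8
[[2.59, 0.19, 4.04], [0, -0.8, 0], 3.5]
[[2.65, 0.19, 4.0], [0, -0.8, 0], 3.5]
[[2.71, 0.19, 3.96], [0, -0.8, 0], 3.5]
[[2.76, 0.19, 3.92], [0, -0.8, 0], 3.5]
[[2.82, 0.19, 3.88], [0, -0.8, 0], 3.5]
```

>>> apply_moves --increments '[[[2.6,0,4.0],[0,-0.8,0],3.5],[[2.6,0,4.0],[0,-0.8,0],3.5],[[2.7,0,4.0],[0,-0.8,0],3.5],[[2.7,0,3.9],[0,-0.8,0],3.5],[[2.0,0,2.8],[0,-0.8,0],3.5]]'

```text
t: 27.08
eef_pos: [534.0, 1.0, 70.6]
tcp_rot: [-1.574, -0.003, 0.399]
ft_force: [1.0, 0.3, -0.2]
opening: 0.465
```

>>> apply_moves --increments '[[[0,0,0],[0,0,0],3.5],[[0,0,0],[0,0,0],3.5],[[0,0,0],[0,0,0],3.5],[[0,0,0],[0,0,0],3.5],[[0,0,0],[0,0,0],3.5]]'

```text
t: 27.7
eef_pos: [533.6, 0.5, 70.5]
tcp_rot: [-1.574, -0.002, 0.399]
ft_force: [-0.4, -1.0, -0.3]
opening: 0.463
```

```bash
python3 -c "
from h import *
plan(537.3,7.1,60,0.4,3.5,1)"
```

```text
at [5.336e+02 5.000e-01 1.097e+02] [-1.574 -0.002  0.399] need 50.0 rows>= 1.0
[[0.6, 4.97, 0.47], [0, -0.0, 0], 3.5]
```

>>> apply_moves --increments '[[[0.6,1,0.5],[0,0,0],3.5],[[0,2,0],[0,0,0],3.5],[[0,2,0],[0,0,0],3.5],[[0,1.5,0],[0,0,0],3.5],[[0,0,0],[0,0,0],3.5]]'

```text
t: 28.32
eef_pos: [538.1, 8.2, 1.6]
tcp_rot: [-1.574, -0.002, 0.398]
ft_force: [-0.4, 1.1, 0.2]
opening: 0.462
```

```bash
python3 -c "
from h import *
plan(537.3,7.1,19.5,0.4,3.5,1)"
```

```text
at [538.1   8.2  40.8] [-1.574 -0.002  0.398] need 21.0 rows>= 0.4
[[-0.12, 2.13, -0.07], [0, -0.1, 0], 3.5]
```

>>> apply_moves --increments '[[[-0.1,1,-0.05],[0,0,0],3.5],[[0,0.6,0],[0,0,0],3.5],[[0,0.4,0],[0,0,0],3.5],[[0,0,0],[0,0,0],3.5],[[0,0,0],[0,0,0],3.5]]'

```text
t: 28.95
eef_pos: [538.3, 7.2, -18.6]
tcp_rot: [-1.575, -0.004, 0.398]
ft_force: [-0.9, 0.6, -1.5]
opening: 0.459
```

```bash
python3 -c "
from h import *
plan(537.3,7.1,19.0,0.4,3.5,1)"
```

```text
at [538.3   7.2  20.6] [-1.575 -0.004  0.398] need 2.0 rows>= 0.0
[[-0.1, 0.16, 0.03], [0, -0.1, 0], 3.5]
```

>>> apply_moves --increments '[[[-0.1,0.15,0],[0,0,0],3.5],[[0,0,0],[0,0,0],3.5],[[0,0,0],[0,0,0],6.5],[[0,0,0],[0,0,0],6.5],[[0,0,0],[0,0,0],6.5]]'

```text
t: 29.58
eef_pos: [537.7, 6.7, -19.5]
tcp_rot: [-1.575, -0.005, 0.398]
ft_force: [0.5, -0.0, -0.2]
opening: 0.67
```

>>> apply_moves --increments '[[[0,-2,0],[0.2,0,0.2],6.5],[[0,-4,0],[0,0,0],6.5],[[0,-3,0],[0,0,0],6.5],[[0,0,4],[0,0,0],6.5],[[0,0,5],[0,0,0],6.5]]'

```text
t: 30.2
eef_pos: [503.2, 89.4, 73.3]
tcp_rot: [-1.572, -0.003, 0.394]
ft_force: [0.5, 0.4, 0.2]
opening: 0.684
```

```bash
python3 -c "
from h import *
plan(425,311.8,100,0.4,6.5,5)"
```

```text
at [503.2  89.4 112.5] [-1.572 -0.003  0.394] need 236.0 rows>= 4.7
[[0.26, 0.25, 4.71], [0, -0.1, 0], 6.5]
[[0.27, 0.25, 4.71], [0, -0.1, 0], 6.5]
[[0.27, 0.25, 4.71], [0, -0.1, 0], 6.5]
[[0.28, 0.25, 4.71], [0, -0.1, 0], 6.5]
[[0.29, 0.25, 4.71], [0, -0.1, 0], 6.5]
```

>>> apply_moves --increments '[[[0.3,0,4.8],[0,0,0],5],[[0.3,0,4.8],[0,0,0],5],[[0.3,0,4.8],[0,0,0],5],[[0.3,0.5,4.4],[0,0,0],5],[[0.1,0.5,2.0],[0,0,0],5]]'

```text
t: 30.82
eef_pos: [432.5, 294.0, 64.0]
tcp_rot: [-1.572, -0.006, 0.394]
ft_force: [-0.1, -1.5, -0.9]
opening: 0.525
```

>>> apply_moves --increments '[[[0,0,0],[0,0,0],5],[[0,0,0],[0,0,0],5],[[0,0,0],[0,0,0],5],[[0,0,0],[0,0,0],5],[[0,0,0],[0,0,0],5]]'

```text
t: 31.45
eef_pos: [433.0, 292.6, 64.3]
tcp_rot: [-1.572, -0.005, 0.394]
ft_force: [0.6, 0.6, -0.7]
opening: 0.527
```

```bash
python3 -c "
from h import *
plan(425,311.8,40,0.4,5,1)
t=read_camera('top');c=read_camera('scene')
x,y=430,160; im=c['img'][y:y+120,x:x+160,::-1]; a=t['img'][175:295,260:400,::-1]
cv2.imwrite('pics/s9.png',cv2.resize(np.hstack([im,a]),None,fx=2.6,fy=2.6,interpolation=2))"
```

```text
at [433.  292.6 103.5] [-1.572 -0.005  0.394] need 67.0 rows>= 1.3
[[-0.0, 6.35, 2.08], [0, -0.4, 0], 5]
```

View pics/s9.png

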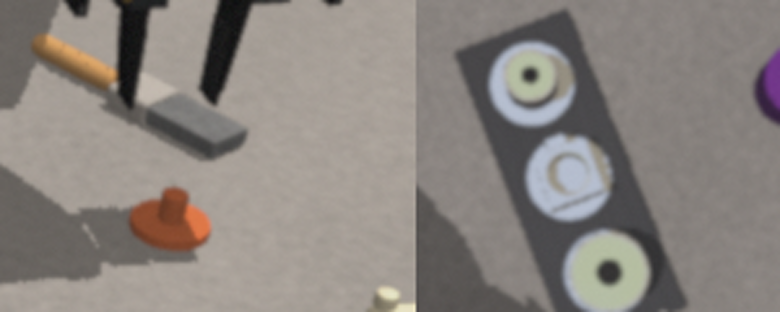

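The cover lies with its knob up at scene crop (172,205). On the tray, all three pieces sit on their setters, with the crucible between the moulds.

>>> apply_moves --increments '[[[0,1.5,2.0],[0,0,0.3],5],[[0,2,0],[0,0,0],5],[[0,2,0],[0,0,0],5],[[0,0,0],[0,0,0],5],[[0,0,0],[0,0,0],5]]'

```text
t: 32.17
eef_pos: [423.4, 315.0, 5.5]
tcp_rot: [-1.572, 0.001, 0.395]
ft_force: [-0.4, 1.2, 0.5]
opening: 0.522
```

```bash
python3 -c "
from h import *
plan(425,311.8,13,0.4,5,1)
t=read_camera('top')
for n,u,v,z in(('small',303.8,203.8,57),('large',(609-416)/2.6+260,271/2.6+175,72)): print(n,ray(t,u,v,z))"
```

```text
at [423.4 315.   44.7] [-1.572e+00  1.000e-03  3.950e-01] need 32.0 rows>= 0.6
[[0.03, 3.17, -0.36], [0, -0.3, 0], 5]
small [611.20957835  38.23263342  57.        ]
large [461.21969169 -25.77553739  72.        ]
```

>>> apply_moves --increments '[[[0,1,-0.3],[0,0,0],5],[[0,1,0],[0,0,0],5],[[0,0.7,0],[0,0,0],5],[[0,0.2,0],[0,0,0],5],[[0,0,0],[0,0,0],5]]'

```text
t: 32.85
eef_pos: [425.1, 312.1, -24.7]
tcp_rot: [-1.572, -0.0, 0.394]
ft_force: [0.0, -0.2, 0.3]
opening: 0.53
```

```bash
python3 -c "
from h import *
plan(425,311.8,12,0.4,5,1)"
```

```text
at [425.1 312.1  14.5] [-1.572 -0.     0.394] need 3.0 rows>= 0.1
[[-0.02, 0.25, -0.03], [0, -0.3, 0], 5]
```

>>> apply_moves --increments '[[[0,0.2,0],[0,0,0],5],[[0,0,0],[0,0,0],1],[[0,0,0],[0,0,0],1],[[0,0,0],[0,0,0],1],[[0,0,0],[0,0,0],1]]'

```text
t: 33.48
eef_pos: [425.4, 312.3, -26.2]
tcp_rot: [-1.572, -0.001, 0.394]
ft_force: [-0.5, -0.2, -1.9]
opening: 0.183
```

>>> apply_moves --increments '[[[0,0,0],[0,0,0],1],[[0,0,0],[0,0,0],1],[[0,0,0],[0,0,0],1],[[0,0,0],[0,0,0],1],[[0,0,0],[0,0,0],1]]'

```text
t: 34.1
eef_pos: [425.4, 312.3, -26.2]
tcp_rot: [-1.572, -0.001, 0.394]
ft_force: [0.1, 0.0, -0.2]
opening: 0.183
```

>>> apply_moves --increments '[[[0,-2,0],[0,0,0],1],[[0,-4,0],[0,0,0],1],[[0,-5,0],[0,0,0],1],[[-1.0,0,-3.3],[0,0,0],1],[[-1.4,0,-4.7],[0,0,0],1]]'

```text
t: 34.72
eef_pos: [433.7, 229.5, 86.9]
tcp_rot: [-1.572, -0.001, 0.398]
ft_force: [1.0, 0.4, -1.0]
opening: 0.178
```

```bash
python3 -c "
from h import *
plan(462,-25.5,115,0.4,1,6)"
```

```text
at [433.7 229.5 126.1] [-1.572e+00 -1.000e-03  3.980e-01] need 257.0 rows>= 5.1
[[-1.21, 0.19, -4.1], [0, -0.0, 0], 1]
[[-1.22, 0.19, -4.1], [0, -0.0, 0], 1]
[[-1.22, 0.19, -4.1], [0, -0.0, 0], 1]
[[-1.22, 0.19, -4.1], [0, -0.0, 0], 1]
[[-1.22, 0.19, -4.1], [0, -0.0, 0], 1]
[[-1.22, 0.19, -4.1], [0, -0.0, 0], 1]
```

>>> apply_moves --increments '[[[-1.3,0,-4.4],[0,0,0],1],[[-1.3,0,-4.4],[0,0,0],1],[[-1.3,0,-4.4],[0,0,0],1],[[-1.3,0,-4.2],[0,0,0],1],[[-1.0,0,-3.5],[0,0,0],1]]'

```text
t: 35.35
eef_pos: [457.8, 5.7, 87.9]
tcp_rot: [-1.573, -0.003, 0.399]
ft_force: [0.2, 0.6, -0.8]
opening: 0.18
```

>>> apply_moves --increments '[[[0,0,0],[0,0,0],1],[[0,0,0],[0,0,0],1],[[0,0,0],[0,0,0],1],[[0,0,0],[0,0,0],1],[[0,0,0],[0,0,0],1]]'

```text
t: 35.98
eef_pos: [457.5, 5.9, 87.9]
tcp_rot: [-1.572, -0.003, 0.398]
ft_force: [-0.4, 0.3, -0.2]
opening: 0.181
```

```bash
python3 -c "
from h import *
plan(462,-25.5,105,0.4,1,1)"
```

```text
at [457.5   5.9 127.1] [-1.572 -0.003  0.398] need 39.0 rows>= 0.8
[[-0.81, 2.21, -3.07], [0, -0.1, 0], 1]
```

>>> apply_moves --increments '[[[-0.5,0.5,-1.7],[0,0,0],1],[[-0.3,0.8,-1.2],[0,0,0],1],[[0,0.7,0],[0,0,0],1],[[0,0,0],[0,0,0],1],[[0,0,0],[0,0,0],1]]'

```text
t: 36.6
eef_pos: [461.4, -23.4, 66.7]
tcp_rot: [-1.572, -0.003, 0.4]
ft_force: [0.2, 0.4, -0.6]
opening: 0.179
```

```bash
python3 -c "
from h import *
plan(462,-25.5,86,0.4,1,1)
c=read_camera('scene'); save(c,'s10',(240,150,140,110),5)"
```

```text
at [461.4 -23.4 105.9] [-1.572 -0.003  0.4  ] need 20.0 rows>= 0.4
[[-0.03, 1.99, -0.22], [0, -0.0, 0], 1]
```

View pics/s10.png

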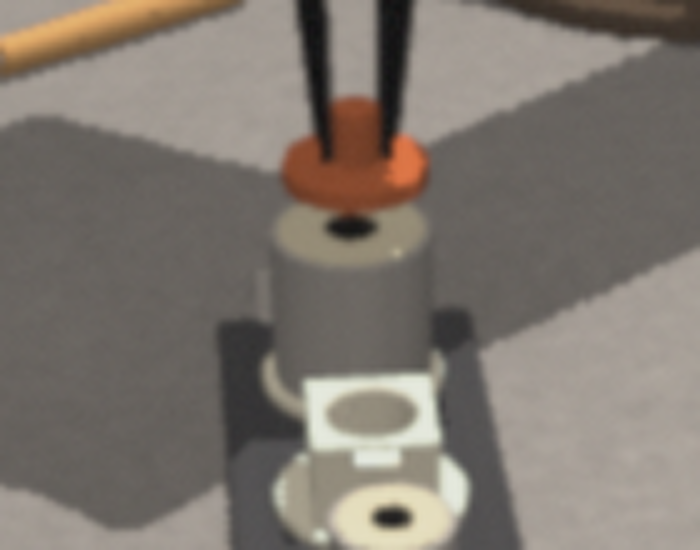

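The cover hangs level at crop (356,175), about 20 mm above the mould top centred at (351,228). Lowering with a 2 mm sideways correction.

>>> apply_moves --increments '[[[0,0.8,-0.2],[0,0,0],1],[[0,0.6,0],[0,0,0],1],[[0,0.3,0],[0,0,0],1],[[0,0.1,0],[0,0,0],1],[[0,0,0],[0,0,0],1]]'

```text
t: 37.28
eef_pos: [462.3, -24.9, 47.6]
tcp_rot: [-1.572, -0.003, 0.4]
ft_force: [-0.2, 0.3, -0.7]
opening: 0.178
```

```bash
python3 -c "
from h import *
plan(462,-25.5,85.3,0.4,1,1)"
```

```text
at [462.3 -24.9  86.8] [-1.572 -0.003  0.4  ] need 2.0 rows>= 0.0
[[-0.05, 0.15, -0.04], [0, 0.0, 0], 1]
```

>>> apply_moves --increments '[[[0,0.15,0],[0,0,0],1],[[0,0,0],[0,0,0],1],[[0,0,0],[0,0,0],5],[[0,0,0],[0,0,0],5],[[0,0,0],[0,0,0],5]]'

```text
t: 37.9
eef_pos: [462.6, -25.0, 46.4]
tcp_rot: [-1.573, -0.004, 0.4]
ft_force: [-0.0, 0.2, -0.9]
opening: 0.438
```

>>> apply_moves --increments '[[[0,0,0],[0,0,0],5],[[0,-1,0],[0,0,0],5],[[0,-3,0],[0,0,0],5],[[0,-4,0],[0,0,0],5],[[0,-4,0],[0,0,0],5]]'

```text
t: 38.52
eef_pos: [460.9, -24.8, 169.4]
tcp_rot: [-1.57, 0.001, 0.4]
ft_force: [-0.3, 0.6, -0.2]
opening: 0.526
```

>>> apply_moves --increments '[[[1.2,0,3],[0,0,0],5],[[1.8,0,4.5],[0,0,0],5],[[1.8,0,4.5],[0,0,0],5],[[1.8,0,4.5],[0,0,0],5],[[1,0,2],[0,0,0],5]]'

```text
t: 39.15
eef_pos: [460.4, 179.5, 176.8]
tcp_rot: [-1.574, -0.009, 0.396]
ft_force: [-0.3, -0.3, -0.0]
opening: 0.524
```

```bash
python3 -c "
from h import *
t=read_camera('top');c=read_camera('scene')
im=c['img'][165:305,260:380,::-1]; a=t['img'][180:320,270:390,::-1]
cv2.imwrite('pics/s11.png',cv2.resize(np.hstack([im,a]),None,fx=3.3,fy=3.3,interpolation=2))
R=t['img'][180:320,270:390].astype(int); m=((R[:,:,0]-R[:,:,2])>70).astype(np.uint8); cc=max(cv2.findContours(m,0,2)[0],key=cv2.contourArea)
M=cv2.moments(cc); g=(M['m10']/M['m00']+270,M['m01']/M['m00']+180); print('cover',g,ray(t,*g,80),cv2.minEnclosingCircle(cc))
for th in('large_mould','small_mould','crucible','cover'):
  for k in(t,c):
    for d in nets.mark_of(k,th)[:3]: print(th,round(d['confidence'],2),c2w(k,d['point']).round(0))"
```

```text
cover (334.24649036891935, 278.72935031015345) [462.04826459 -25.53868256  80.        ] ((64.13592529296875, 98.66990661621094), 13.254932403564453)
large_mould 0.96 [ 615. -173.    0.]
large_mould 0.65 [457. -27.  11.]
large_mould 0.92 [ 614. -172.    3.]
large_mould 0.85 [462. -26.  16.]
small_mould 0.61 [609.  38.  11.]
small_mould 0.96 [611.  38.  18.]
crucible 0.98 [ 481. -196.    1.]
crucible 0.88 [538.   5.  11.]
crucible 0.82 [ 481. -195.    2.]
crucible 0.62 [536.   7.  15.]
cover 0.79 [460. -26.  69.]
cover 0.79 [459. -24.  71.]
```

View pics/s11.png

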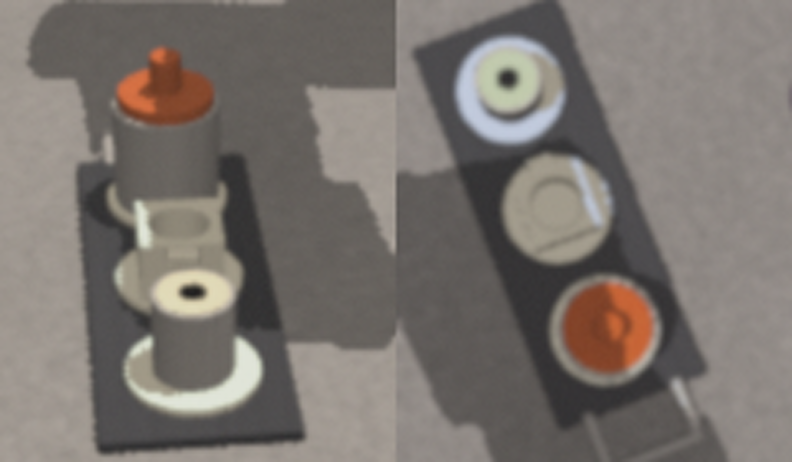

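All four pieces are in place. The cover sits flat on the large mould, knob up at (165,60), and the gripper is clear of everything.

```bash
python3 -c "
from h import *
print(env.job_done())"
```

```text
the job is handed in; nothing more can be done
None
```

The job is handed in, at about 39 s on the robot's clock. The large mould is on the handle-end setter, the small mould on the far setter and the crucible between them, with the cover knob up on the large mould. Everything is released and the gripper is clear.

**Final checks:**

| Piece | Distance off centre |
|---|---|
| Large mould | about 1 mm |
| Small mould | about 2 mm |
| Crucible | about 2 mm (network readings only) |
| Cover, on the large mould | about 1 mm |

The network origins gave heights of 11–18 mm for the moulds and crucible, and 69–71 mm for the cover. Two single readings (16 and 18 mm) are at or above the 16 mm limit. They are within the networks' roughly 4 mm plus calibration error, and both pictures show the pieces standing flat and upright.

**What disagreed:** the reported tool height reads about 39 mm lower than the fingertips really are. My first grasp closed in the air above the small mould without moving it. I confirmed the offset by gently touching the table, though the force reading stayed near zero, so the contact shows only from where the descent stopped. I used the corrected height from then on, and every later grip closed on the expected width.

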